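# Ready the soldering place: guard up, board from the drawer onto the plate

### The arm

A 6-joint arm with a two-finger parallel gripper is mounted at the origin on the work surface. World frame = base frame: x ahead of the robot, y to its left, z up, the work surface at z = 0. Lengths are in m, angles in rad, forces in N, time in s.
With the tool pointing down it reaches from about 0.225 to 0.875 m from the base axis. Payload 3.4 kg.
Tool frame: the origin (TCP) lies at the very end of the fingers, on their centre line; the grasp point (between the pads) lies 19 mm behind it; z points along the fingers, y is the direction in which the jaws open and shut (so a half turn about z gives the same grasp; the last joint's range is limited). The gripper opens to 85 mm and grips with 20 to 120 N. Pads are 22 mm wide; open, the fingers measure 114 mm over their backs; the gripper's body (76 mm by 85 mm) begins 54 mm behind the grasp point. The pads swing forward as they close: fully open they stand 13 mm farther back than shut.
Start: joints at [-1.306, 0.276, 1.505, -0, 1.361, -0.121], TCP at [0.216, -0.533, 0.231] pointing down, gripper open.
Joint ranges: [-2.89, 2.89], [-0.75, 2.08], [0.22, 2.7], [-1.18, 4.32], [0.11, 2.71], [-2.7, 2.7]. Speed limits (rad/s): [2.57, 2.57, 3.14, 3.14, 3.14, 3.14].

### API

Orientations are given as a unit quaternion [w, x, y, z].
In Python, from rig import manip, viewer, job gives the robot as it stands.
- The arm moves only by the shell command python3 -m crank 'ROWS' [OPENING] [FORCE]. ROWS is JSON, a list of rows, each a list of 6 numbers: the shift along the tool's x, y, z in m, then the turn, a rotation vector about the tool's x, y, z in degrees. In form: [[dx, dy, dz, rx, ry, rz], ...]. A call has 1 to 20 rows; each row is the pose to reach, as a shift and turn from the pose measured when the call began, along the tool's axes at that moment; what a row does not reach only later rows make up. A row lasts 1/8 s, in which the tool goes at most 62.5 mm and 10.7 degrees, less where a joint would pass 70% of its speed; a pose out of reach is approached as far as the arm can. A call with a gripper value outside its range is refused whole. OPENING is the opening, from 0 (shut) to 1 (fully open), set as the call begins (- or left out, the last holds). The fingers move at their own pace and stop on an object; FORCE is the grip in N (left out, the last holds). Time passes only in rows, so rows that repeat a pose let the fingers close. It gives the time, the measured TCP pose, the force and the opening at its end, in the units of the state.
- manip.get_state(): the state, without advancing time (a new reading comes with each control period).
- viewer.get_image(name): name is "side" or "top"; returns a dict with "frame" (400x640x3 uint8, blue, green, red), "range_z" (400x640 float32, m along the optical axis (not along the pixel's ray), 0 where there is no reading), "intrinsics" (3x3 intrinsics, pixels), "D" ([k1, k2, p1, p2, k3] as OpenCV has them; the pictures are not rectified), "world_from_camera" (4x4, takes a point from camera to world coordinates). Camera axes: x right, y up, looking along -z (the intrinsics and any distortion apply to the point x, -y, -z); pixel columns grow to the right and rows downward; lengths in m; the calibration is good to about 2 mm. A picture is of the moment at which its call begins.
- job.sign_off(): hands the job in, once; it reports no verdict.
The state is a dict: "clock": time; "qpos": joint angles; "qd": joint speeds; "effort": joint torques, N m; "position": TCP position; "ee_rot": TCP orientation; "contact_force": force on the tool from outside, world axes, zero at the start; "moment": the same for the moment, N m; "width": finger opening in m.
Only numpy, scipy, OpenCV 4.12 (cv2) and the standard library are available. Lean on these libraries where they do the work, as an engineer would, in place of code of your own. Each camera call takes 0.05 s, during which the arm holds its last target. There are 200 camera calls.

### The job

Get the soldering place ready. First push the splash guard of the work plate up until it stands upright, then pull the top drawer of the small parts cabinet out to its stop, take the circuit board with the finned heat sink out of it and set it down flat (do not drop it) inside the raised rim of the work plate, and finally push the drawer fully home. The guard must still stand upright at the end; leave the coil in its drawer, the lower drawer shut, and the other things on the bench and on the cabinet where they are.

Things in the scene. Friction and masses are not known exactly. Their poses are not given: they have to be found in the camera images.
- station: the work plate, fixed to the bench: dark steel, 190 x 190 mm, 12 mm thick. Origin: centre of its underside on the bench; z up. The guard is hinged along its -y side; the raised rim lies on the other side, nearer +y.
- nest (a point): middle of the area inside the raised steel rim, on the plate's top face (12 mm above the bench, 20 mm towards +y from the plate's centre; axes as the plate's). The rim is 6 mm high and 6 mm wide; inside it measures 96 mm along the plate's x and 80 mm along its y.
- guard (a joint): angle of the splash guard in rad: 0 = flat over the plate (towards its +y), pi/2 = upright, up to 2.4 = leaning away. Starts at 0.75 to 1.1. The hinge is stiff (0.25 N m of friction, 2 to 4 N at the free edge), so it stays where it is left. Push the free edge from the plate's +y side towards -y, rising along its arc: a purely level push may jam while it leans low
- guard_hinge (a point): middle of the guard's hinge axis, 24 mm above the bench, 85 mm from the plate's centre towards its -y side; the axis runs along the plate's x
- guard_edge (a point): middle of the guard's free edge, 122 mm from the hinge axis. The guard is a slotted grey aluminium sheet, 158 mm wide along the hinge and 4 mm thick (centred on the plane through the hinge axis), with a rounded edge 8 mm thick; mass 0.15 kg
- cabinet: small black parts cabinet fixed to the bench, 220 mm deep (x), 180 mm wide (y), 150 mm tall, two grey-fronted drawers one above the other. Origin: centre of its underside; its front and the drawers' way out are towards its own -x
- cabinet_drawer0 (a joint): how far the top drawer is out, in m: 0 = home, 0.1496 = at its stop; about 1 N of friction, stays where it is left. Inside: 175 mm long, 138 mm wide, floor 85 mm above the bench, walls 43 mm high, front 15 mm thick; when home the inside spans x = -0.089 to 0.086 in the cabinet's frame (the cabinet's top begins at x = -0.095)
- cabinet_drawer0_handle (a point): middle of the top drawer's handle: a level steel bar 11 mm thick and 90 mm long, its centre line 35 mm in front of the drawer's front and 112 mm above the bench (38 mm below the cabinet's top); it moves with the drawer. Axes as the cabinet's
- cabinet_drawer1 (a joint): the same for the lower drawer; it stays shut
- board: green circuit board, 56 (x) x 44 (y) x 4 mm, about 60 g; in its middle a dark finned heat sink, 20 mm along x, 32 mm along y, up to 30 mm above the board's underside: grip it across the 20 mm. Other parts are at most 7 mm high. Origin: centre of its underside. Starts flat in the top drawer's front half beside the coil, within 0.2 rad of the cabinet's axes
- coil: round copper coil, 32 mm across, 28 mm tall, 50 g, standing in the top drawer beside the board; it stays in there. Origin: centre of its underside
- spool: solder spool, grey flanged reel 52 mm across and 48 mm tall, standing; a bystander
- flux: amber flux bottle, 40 mm across, 75 mm tall, standing; a bystander
- meter: yellow hand-held multimeter, 150 x 75 x 38 mm, lying; a bystander
- driver: screwdriver, 170 mm long, lying; a bystander
- pliers: pliers with dark grips, 180 mm long, lying; a bystander
- dish: small round steel dish, 70 mm across, 22 mm tall; a bystander
- tin: small aluminium tin, 60 x 45 x 30 mm, lying on top of the cabinet; a bystander

How it is judged:
By the outcome, as a careful person would: the job done as asked, in the order asked, and still so for the second after the job is handed in, with the robot touching nothing.
It also fails if it takes over 72 s, if anything falls off the work surface, if the arm or the gripper's body presses on something with over 40 N, if the wrist force passes 120 N, or if a joint passes its speed limit or range.

## Working session

There is one attempt and no reset: what is moved stays moved. The work goes in short steps, Python scripts to look and compute and a shell command to move; the robot and the scene stay as the last step left them, time stands still between calls to the robot, and variables do not carry over. Pictures are saved under pics/ and viewed, about 8 in all and at most 12, crops included, and the job is handed in when it is done.

```bash
mkdir -p pics; ls; cat > h.py <<'E'
import numpy as np, cv2
from rig import manip, viewer, job
from scipy.spatial.transform import Rotation as R
def snap(name,fn=None,crop=None,scale=1):
    im=viewer.get_image(name)
    if fn:
        f=im["frame"]
        if crop: r0,r1,c0,c1=crop; f=f[r0:r1,c0:c1]
        cv2.imwrite("pics/"+fn,cv2.resize(f,None,fx=scale,fy=scale,interpolation=cv2.INTER_CUBIC))
    return im
def rays(im,uv):
    uv=np.array(uv,float).reshape(-1,1,2)
    n=cv2.undistortPoints(uv,im["intrinsics"],np.array(im["D"],float)).reshape(-1,2)
    d=np.c_[n[:,0],-n[:,1],-np.ones(len(n))]
    T=im["world_from_camera"]; return T[:3,3],d@T[:3,:3].T
def onplane(im,uv,z):
    o,d=rays(im,uv); return o+d*((z-o[2])/d[:,2])[:,None]
def depthpts(im,uv):
    uv=np.array(uv).reshape(-1,2); o,d=rays(im,uv)
    r=im["range_z"][uv[:,1].astype(int),uv[:,0].astype(int)]
    return o+d*r[:,None]
def cloud(im):
    v,u=np.mgrid[0:400,0:640]; uv=np.c_[u.ravel(),v.ravel()]
    return depthpts(im,uv).reshape(400,640,3)
def pose():
    s=manip.get_state(); q=np.array(s["ee_rot"]); return np.array(s["position"]),R.from_quat(q[[1,2,3,0]]),s
def rel(target,Rt=None):
    p,Rc,s=pose(); d=Rc.inv().apply(np.array(target)-p)
    rv=(Rc.inv()*Rt).as_rotvec(degrees=True) if Rt is not None else np.zeros(3)
    return np.r_[d,rv].round(4)
def intool(dw): return pose()[1].inv().apply(dw).round(4)
E
python3 - <<'E'
from h import *
for n in("top","side"):
    im=snap(n,n+"0.png"); print(n,im["world_from_camera"].round(3).tolist(),(im["range_z"]>0).mean())
print(manip.get_state())
E
```

```text
pics
top [[0.018, 0.973, -0.228, 0.315], [-1.0, 0.015, -0.011, 0.013], [-0.007, 0.229, 0.974, 1.231], [0.0, 0.0, 0.0, 1.0]] 0.9958984375
side [[-0.989, 0.09, -0.119, 0.363], [-0.148, -0.678, 0.72, 1.228], [-0.016, 0.73, 0.684, 1.26], [0.0, 0.0, 0.0, 1.0]] 0.99610546875
{'clock': 0.1, 'qpos': array([-1.30601547e+00,  2.76568388e-01,  1.50600001e+00,  1.33449368e-05,
        1.36071187e+00, -1.21009433e-01]), 'qd': array([-7.22068721e-06, -1.11395138e-03, -2.99991206e-03,  1.27655812e-03,
        4.97687171e-04,  9.61119549e-04]), 'effort': array([ 1.07055392e-03, -4.17700231e+01, -2.46404743e+01, -3.71270016e-04,
        5.72196077e-03, -7.75216648e-06]), 'position': array([ 0.21623884, -0.53228626,  0.23050793]), 'ee_rot': array([-8.42095803e-04,  9.81453265e-01,  1.91699705e-01, -5.40976637e-05]), 'contact_force': array([-0.24428199,  0.90482908,  0.44655237]), 'moment': array([-0.02040955,  0.02935288, -0.0250089 ]), 'width': 0.08552990994389492}
```

View pics/top0.png

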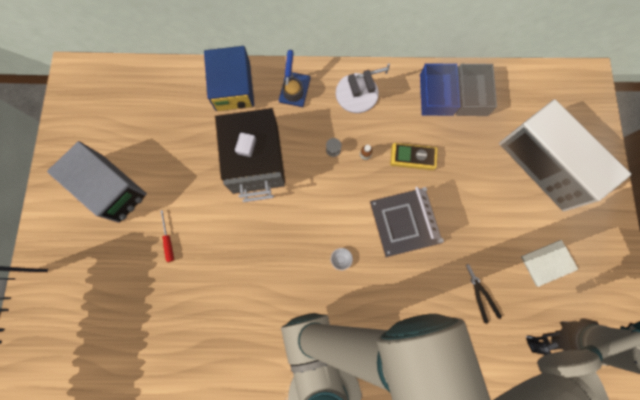

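View pics/side0.png

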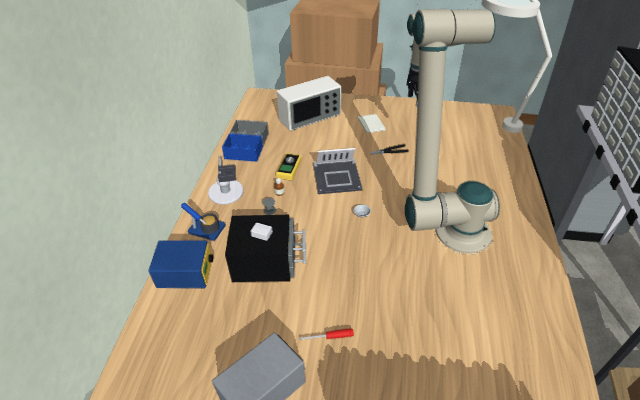

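Top view: the cabinet is at about (250,150) with its front towards the robot, the plate is at (405,222) with the guard on its right (-y) edge, and the tin is on the cabinet at (245,145). The side view agrees. Next I fit the poses.

```bash
python3 - <<'E'
from h import *
im=snap("top"); im2=snap("side"); P=cloud(im); P2=cloud(im2); hsv=cv2.cvtColor(im["frame"],cv2.COLOR_BGR2HSV)
def rect(mask,z,box):
    m=np.zeros((400,640),np.uint8); r0,r1,c0,c1=box; m[r0:r1,c0:c1]=mask[r0:r1,c0:c1]
    m=cv2.morphologyEx(m,cv2.MORPH_OPEN,np.ones((3,3)))
    c=max(cv2.findContours(m,0,1)[0],key=cv2.contourArea)
    w=onplane(im,c.reshape(-1,2),z)[:,:2]
    return w,cv2.minAreaRect((w*1000).astype(np.float32))
Z=P[...,2]
mk=((Z>0.13)&(Z<0.165)).astype(np.uint8)
w,r=rect(mk,0.15,(90,200,200,300)); print("cab top",r)
g=im["frame"].max(2)
mk=((g<110)&(Z<0.03)&(hsv[...,1]<90)).astype(np.uint8)
w,r=rect(mk,0.012,(180,265,365,450)); print("plate",r,w.min(0),w.max(0)); print(cv2.boxPoints(r))
# side view plate & guard points
for n,Q in(("top",P),("side",P2)):
    sel=(Q[...,2]>0.035)&(Q[...,2]<0.17)&(abs(Q[...,0]-0.375)<0.13)&(Q[...,1]<-0.08)&(Q[...,1]>-0.3)
    q=Q[sel]; print(n,len(q)); 
    if len(q)>20:
        c=np.median(q,0); u=np.linalg.svd(q-q.mean(0),full_matrices=False)[2]; print("mean",q.mean(0),"normal",u[2], "min",q.min(0),"max",q.max(0))
        i=q[:,2]>q[:,2].max()-0.012; print("edge",q[i].mean(0),q[i].min(0),q[i].max(0))
# top items
Q=P2
for n,Q in(("top",P),("side",P2)):
    for lab,b in(("handle",(Q[...,2]>.095)&(Q[...,2]<.128)&(Q[...,0]>.3)&(Q[...,0]<.5)&(Q[...,1]>0.1)&(Q[...,1]<.4)),("tin",(Q[...,2]>.165)&(Q[...,2]<.2)&(Q[...,0]>.35)&(Q[...,0]<.75)&(Q[...,1]>0.1)&(Q[...,1]<.4))):
        q=Q[b]; print(n,lab,len(q),q.min(0).round(3),q.max(0).round(3),np.median(q,0).round(3)) if len(q) else 0
crop=cv2.resize(im["frame"][80:300,190:460],None,fx=2.9,fy=2.6,interpolation=cv2.INTER_CUBIC);cv2.imwrite("pics/c1.png",crop)
E
```

```text
cab top ((722.11376953125, 243.98513793945312), (229.07809448242188, 183.19802856445312), 9.297576904296875)
plate ((518.5177612304688, -244.5790252685547), (182.3279266357422, 166.5805206298828), 15.20699405670166) [ 0.41506196 -0.34622411] [ 0.6191542  -0.14700046]
[[ 408.69833 -188.11816]
 [ 452.39355 -348.86575]
 [ 628.33716 -301.0399 ]
 [ 584.64197 -140.2923 ]]
top 34
mean [ 0.48617355 -0.29473613  0.130415  ] normal [-0.15155819  0.8094592   0.5672794 ] min [ 0.46212475 -0.2984706   0.12420038] max [ 0.50284331 -0.2878971   0.13416616]
edge [ 0.48617355 -0.29473613  0.130415  ] [ 0.46212475 -0.2984706   0.12420038] [ 0.50284331 -0.2878971   0.13416616]
side 19
top tin 315 [0.688 0.222 0.165] [0.75  0.275 0.185] [0.718 0.247 0.179]
side tin 221 [0.688 0.218 0.165] [0.75  0.277 0.187] [0.717 0.254 0.181]
```

View pics/c1.png

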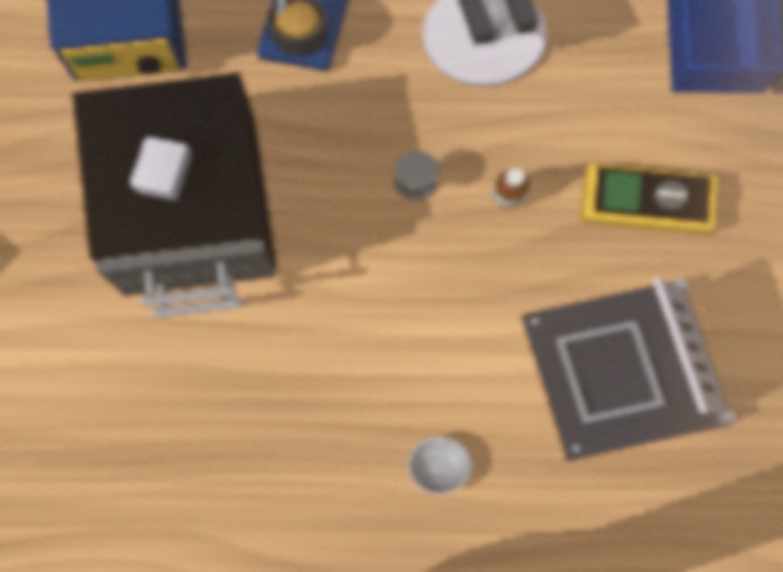

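The crop shows the rim at about (610,372), the guard's bright edge from (657,280) to (705,412), and the top handle bar near (195,300). I'll refine these with line fits.

```bash
python3 - <<'E'
from h import *
im=snap("top"); P=cloud(im); Z=P[...,2]; g=cv2.cvtColor(im["frame"],cv2.COLOR_BGR2GRAY); hsv=cv2.cvtColor(im["frame"],cv2.COLOR_BGR2HSV)
# rim: bright low-sat pixels inside plate
m=np.zeros((400,640),np.uint8); m[185:230,380:418]=0
b=np.zeros((400,640),bool); b[186:250,378:421]=1
sub=g[195:240,385:415]; print("gray pct",np.percentile(sub,[5,25,50,75,95]))
m=(b&(g>105)&(hsv[...,1]<60)&(Z<0.03)).astype(np.uint8)
cs=sorted(cv2.findContours(m,0,1)[0],key=cv2.contourArea)[-3:]
for c in cs:
    w=onplane(im,c.reshape(-1,2),0.018)[:,:2]; print("rim",cv2.contourArea(c),cv2.boundingRect(c),cv2.minAreaRect((w*1000).astype(np.float32)))
# cabinet top: black
m=np.zeros((400,640),np.uint8); bb=(g<60)&(abs(Z-.15)<.008); m[95:200,205:300]=bb[95:200,205:300]
tin=(Z>0.165)&(Z<.2); m[95:200,205:300]|=tin[95:200,205:300].astype(np.uint8)
c=max(cv2.findContours(cv2.morphologyEx(m,cv2.MORPH_CLOSE,np.ones((5,5))),0,1)[0],key=cv2.contourArea)
w=onplane(im,c.reshape(-1,2),0.15)[:,:2]; r=cv2.minAreaRect((w*1000).astype(np.float32)); print("cab",r,cv2.boxPoints(r).tolist())
# crop lines
f=lambda p:[190+p[0]/2.9,80+p[1]/2.6]
for nm,pts,z in(("handle up",[(150,297),(235,291)],.112),("handle dn",[(157,313),(240,299)],.112),("handle dn z.05",[(157,313),(240,299)],.05),("plate corners",[(524,317),(569,459),(734,420),(685,280)],.012)):
    print(nm,onplane(im,[f(p) for p in pts],z).round(4)[:,:2].tolist())
cv2.imwrite("pics/c2.png",np.hstack([cv2.resize(im["frame"][175:260,370:450],None,fx=4.9,fy=4.9,interpolation=cv2.INTER_CUBIC),cv2.resize(im["frame"][150:235,215:295],None,fx=4.9,fy=4.9,interpolation=cv2.INTER_CUBIC)]))
E
```

```text
gray pct [ 77.  79.  80.  98. 131.]
rim 5.0 (415, 187, 6, 21) ((600.7932739257812, -294.2957458496094), (67.6858139038086, 6.996036529541016), 10.565637588500977)
rim 960.5 (382, 203, 37, 40) ((516.2070922851562, -234.67758178710938), (110.82421875, 95.7879409790039), 14.94864559173584)
cab ((729.3904418945312, 243.16737365722656), (203.23411560058594, 178.54273986816406), 9.196686744689941) [[614.8118896484375, 315.05035400390625], [643.3472900390625, 138.8026885986328], [843.968994140625, 171.28439331054688], [815.43359375, 347.53204345703125]]
handle up [[0.579, 0.2603], [0.5876, 0.1718]]
handle dn [[0.56, 0.2518], [0.5781, 0.1661]]
handle dn z.05 [[0.5736, 0.265], [0.5927, 0.1745]]
plate corners [[0.5834, -0.143], [0.4069, -0.1896], [0.4577, -0.3716], [0.6344, -0.3265]]
```

View pics/c2.png

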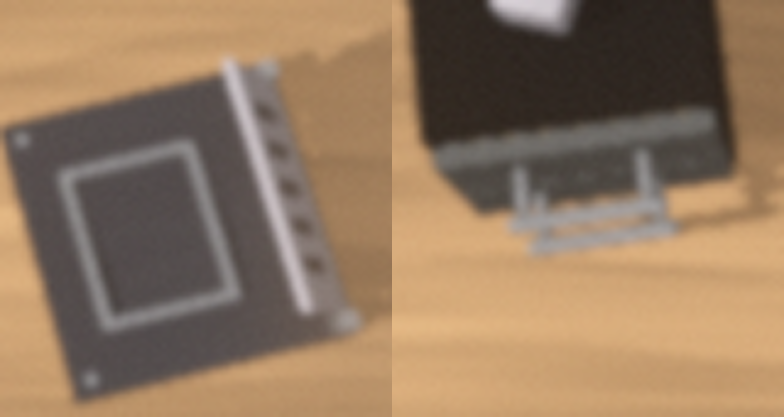

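The left half shows the rim and the guard edge from (230,60) to (308,312); the right half shows the top handle bar from (511,224) to (668,208). That is enough to compute the geometry and the first move.

```bash
cat >> h.py <<'E'
PY=np.deg2rad(14.95); NEST=np.array([.516,-.236]); PX=np.array([np.cos(PY),np.sin(PY)]); PYA=np.array([-np.sin(PY),np.cos(PY)])
HINGE=NEST-.105*PYA
CY=np.deg2rad(9.2); CO=np.array([.722,.242]); CX=np.array([np.cos(CY),np.sin(CY)]); CYA=np.array([-np.sin(CY),np.cos(CY)])
def down(psi): # tool x at world yaw psi(deg), z down
    c,s=np.cos(np.deg2rad(psi)),np.sin(np.deg2rad(psi)); return R.from_matrix(np.array([[c,s,0],[s,-c,0],[0,0,-1]]))
E
python3 - <<'E'
from h import *
im=snap("top")
L=lambda u,v:[370+u/4.9,175+v/4.9]
Rr=lambda u,v:[215+(u-392)/4.9,150+v/4.9]
h=onplane(im,[Rr(511,224),Rr(668,208)],.112)[:,:2]; m=h.mean(0)-CO; print("handle",h.mean(0),np.linalg.norm(h[0]-h[1]),"cab frame",m@CX,m@CYA)
o,d=rays(im,[L(230,60),L(308,312)])
for k in(0,1):
    best=min((abs(((o+d[k]*((.024+.122*np.sin(a)-o[2])/d[k][2]))[:2]-HINGE)@PYA-.122*np.cos(a)),a) for a in np.linspace(.6,1.5,200)); z=.024+.122*np.sin(best[1]); p=(o+d[k]*((z-o[2])/d[k][2]))[:2]-HINGE
    print("guard a",best,"x'",p@PX)
t=HINGE+.115*PYA; print(HINGE,"target",t, rel([*t,.23],down(105)))
E
```

```text
handle [0.58008205 0.21907394] 0.09727993763383765 cab frame -0.1437577970315814 5.886790260872385e-05
guard a (np.float64(2.5039363730834652e-05), np.float64(1.1110552763819095)) x' 0.07703572550821126
guard a (np.float64(0.00026384572914420895), np.float64(1.1020100502512562)) x' -0.080321267295829
[ 0.54308748 -0.33744589] target [ 0.51342024 -0.22633849] [ 3.90500e-01 -1.72000e-01  1.10000e-03 -2.35000e-02 -2.77000e-02
 -8.28957e+01]
```

```bash
python3 -m crank '[[0.05,-0.02,0,0,0,-10],[0.1,-0.044,0,0,0,-20],[0.15,-0.066,0,0,0,-30],[0.2,-0.088,0,0,0,-40],[0.25,-0.11,0,0,0,-50],[0.3,-0.132,0,0,0,-60],[0.35,-0.154,0,0,0,-70],[0.39,-0.172,0,0,0,-80],[0.39,-0.172,0.04,0,0,-83],[0.39,-0.172,0.08,0,0,-83],[0.39,-0.172,0.12,0,0,-83],[0.39,-0.172,0.12,0,0,-83]]' 0
python3 - <<'E'
from h import *
t=HINGE+.05*PYA; print(rel([*t,.110],down(105))); t=HINGE+.015*PYA; print(rel([*t,.110],down(105)))
E
```

```text
clock: 1.8
position: [0.5106, -0.225, 0.1083]
ee_rot: [-0.004, 0.608, 0.794, -0.0]
contact_force: [-0.4, 0.3, 1.0]
width: 0.0004
[-0.067   0.0021 -0.0021 -0.3028 -0.3451  0.1134]
[-0.102   0.002  -0.0023 -0.3028 -0.3451  0.1134]
```

```bash
python3 -m crank '[[-0.02,0.002,0,0,0,0],[-0.035,0.002,0,0,0,0],[-0.05,0.002,-0.002,0,0,0],[-0.06,0.002,-0.004,0,0,0],[-0.07,0.002,-0.006,0,0,0],[-0.08,0.002,-0.008,0,0,0],[-0.09,0.002,-0.009,0,0,0],[-0.098,0.002,-0.01,0,0,0],[-0.1,0.002,-0.01,0,0,0]]'
python3 - <<'E'
from h import *
p=pose()[0]; print((p[:2]-HINGE)@PYA)
def guard(im):
    P=cloud(im); q=P[(P[...,2]>.05)&(P[...,2]<.16)]; d=q[:,:2]-HINGE; x=d@PX; y=d@PYA
    s=(abs(x)<.075)&(abs(x)>.022)&(abs(y)<.05); return np.c_[x[s],y[s],q[s][:,2]]
for n in("side","top"):
    g=guard(snap(n)); print(n,len(g))
    if len(g)>3:
        print(g.mean(0),g.min(0),g.max(0)); print("a~",np.median(np.arctan2(g[:,2]-.024,g[:,1])))
E
```

```text
clock: 2.92
position: [0.5389, -0.3219, 0.1176]
ee_rot: [-0.004, 0.608, 0.794, -0.0]
contact_force: [-0.9, 1.5, 2.0]
width: 0.0001
0.01612429751000927
side 444
[-0.00101226  0.0014561   0.10204779] [-0.07488463 -0.01071733  0.05065343] [0.07349276 0.01346369 0.15384399]
a~ 1.552629056837869
top 96
[0.05253661 0.00323933 0.08253377] [0.02211709 0.00132795 0.05007383] [0.07488122 0.00566267 0.14680414]
a~ 1.5121000068982045
```

```bash
cat >> h.py <<'E'
def guard_angle(im,far=0.022):
    P=cloud(im); q=P[(P[...,2]>.045)&(P[...,2]<.138)]; d=q[:,:2]-HINGE; x=d@PX; y=d@PYA
    s=(abs(x)<.07)&(abs(x)>far)&(abs(y)<.02); k=np.polyfit(q[s][:,2],y[s],1); r=y[s]-np.polyval(k,q[s][:,2]); 
    i=abs(r)<.004; k=np.polyfit(q[s][i,2],y[s][i],1); return np.pi/2+np.arctan(k[0]),i.sum(),np.polyval(k,.024)
E
python3 - <<'E'
from h import *
im=snap("side","s1.png",(120,230,270,400),5); print(guard_angle(im))
E
```

```text
(np.float64(1.5715720497194963), np.int64(243), np.float64(0.0005964005004316103))
```

View pics/s1.png

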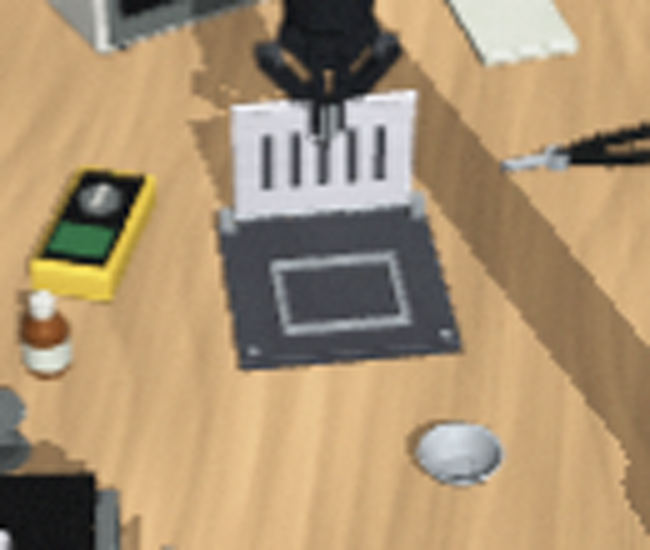

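The guard stands upright: the slope fit gives 1.57 rad, and the fingers rest at about (325,125). I'll retreat and go above the handle.

```bash
python3 - <<'E'
from h import *
im=snap("side"); g=cv2.cvtColor(im["frame"],cv2.COLOR_BGR2GRAY)
m=np.zeros_like(g); m[168:190,320:356]=(g[168:190,320:356]>95)
c=max(cv2.findContours(m,0,1)[0],key=cv2.contourArea); w=onplane(im,c.reshape(-1,2),.018)[:,:2]; print(cv2.boundingRect(c),cv2.minAreaRect((w*1000).astype(np.float32)))
print(rel([.580,.219,.20],down(99.2)))
E
```

```text
(324, 170, 29, 17) ((516.890625, -237.20550537109375), (111.79362487792969, 102.09546661376953), 14.727294921875)
[ 0.5115  0.1803 -0.0809 -0.3145 -0.2648  5.9233]
```

```bash
python3 -m crank '[[0.04,0,0,0,0,0],[0.08,0,-0.04,0,0,0],[0.12,0.03,-0.08,0,0,0],[0.17,0.055,-0.08,0,0,1],[0.22,0.075,-0.08,0,0,2],[0.27,0.095,-0.08,0,0,3],[0.32,0.115,-0.08,0,0,4],[0.37,0.135,-0.08,0,0,5],[0.42,0.15,-0.08,0,0,6],[0.46,0.165,-0.08,0,0,6],[0.49,0.175,-0.08,0,0,6],[0.511,0.18,-0.08,0,0,6],[0.511,0.18,-0.08,0,0,6],[0.511,0.18,-0.08,0,0,6]]' 0.3
python3 - <<'E'
from h import *
print(rel([.580,.219,.093],down(99.2)),pose()[2]["width"])
snap("side","s2.png",(195,290,215,335),5)
im=snap("top","t2.png",(120,240,200,340),5)
E
```

```text
clock: 4.88
position: [0.5798, 0.2173, 0.1991]
ee_rot: [-0.003, 0.649, 0.761, -0.001]
contact_force: [-0.1, -0.7, 0.8]
width: 0.0257
[ 0.0013  0.0011  0.1061 -0.3408 -0.1853 -0.1052] 0.02566120105738982
```

View pics/s2.png

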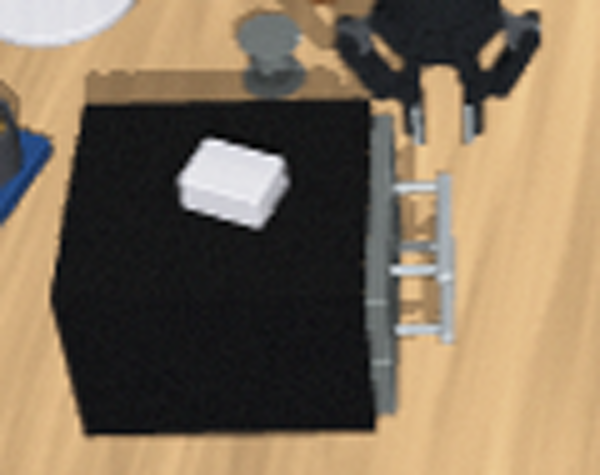

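The fingers (415–475) straddle the bar's line (x≈445). Going down.

```bash
python3 -m crank '[[0.001,0.001,0.03,0,0,0],[0.001,0.001,0.055,0,0,0],[0.001,0.001,0.075,0,0,0],[0.001,0.001,0.09,0,0,0],[0.001,0.001,0.1,0,0,0],[0.001,0.001,0.105,0,0,0],[0.001,0.001,0.105,0,0,0]]' && python3 -m crank '[[0,0,0,0,0,0],[0,0,0,0,0,0],[0,0,0,0,0,0],[0,0,0,0,0,0]]' 0 40
```

```text
clock: 5.85
position: [0.5803, 0.2185, 0.0943]
ee_rot: [-0.003, 0.649, 0.761, -0.001]
contact_force: [-0.1, 0.9, -0.5]
width: 0.0256
clock: 6.35
position: [0.581, 0.2187, 0.095]
ee_rot: [-0.003, 0.649, 0.761, -0.0]
contact_force: [1.3, -0.3, 3.2]
width: 0.0095
```

```bash
python3 -m crank '[[0,-0.01,0,0,0,0],[0,-0.03,0,0,0,0],[0,-0.05,0,0,0,0],[0,-0.07,0,0,0,0],[0,-0.09,0,0,0,0],[0,-0.11,0,0,0,0],[0,-0.125,0,0,0,0],[0,-0.138,0,0,0,0],[0,-0.146,0,0,0,0],[0,-0.15,0,0,0,0],[0,-0.152,0,0,0,0],[0,-0.152,0,0,0,0]]'
```

```text
clock: 7.85
position: [0.4361, 0.1947, 0.0952]
ee_rot: [0.001, 0.649, 0.761, 0.003]
contact_force: [13.1, -3.8, -14.6]
width: 0.0095
```

```bash
python3 -m crank '[[0,-0.004,0,0,0,0],[0,-0.004,0,0,0,0],[0,-0.004,0,0,0,0]]'; python3 - <<'E'
from h import *
p=pose()[0]; print((p[:2]-CO)@CX,(p[:2]-CO)@CYA)
E
```

```text
clock: 8.22
position: [0.4362, 0.1947, 0.0952]
ee_rot: [0.004, 0.649, 0.761, 0.006]
contact_force: [10.6, -1.2, -9.7]
width: 0.0093
-0.2896719055880054 -0.0010223340841910079
```

At the stop. Release, rise, and look into the drawer.

```bash
python3 -m crank '[[0,0.0,0,0,0,0],[0,0.0,0,0,0,0],[0,0,0,0,0,0]]' 0.3 && python3 -m crank '[[0,0,-0.02,0,0,0],[0,0,-0.06,0,0,0],[0,-0.04,-0.11,0,0,0],[-0.05,-0.08,-0.15,0,0,0],[-0.1,-0.1,-0.15,0,0,0],[-0.1,-0.1,-0.15,0,0,0]]' 0.6
python3 - <<'E'
from h import *
im=snap("top","t3.png",(140,230,205,305),7)
hsv=cv2.cvtColor(im["frame"],cv2.COLOR_BGR2HSV); 
m=cv2.inRange(hsv,(40,60,20),(90,255,255)); mm=np.zeros_like(m); mm[120:240,200:310]=m[120:240,200:310]
for c in cv2.findContours(cv2.morphologyEx(mm,cv2.MORPH_CLOSE,np.ones((9,9))),0,1)[0]:
    if cv2.contourArea(c)<20: continue
    w=onplane(im,c.reshape(-1,2),.089)[:,:2]; r=cv2.minAreaRect((w*1000).astype(np.float32)); d=np.array(r[0])/1000-CO
    print(cv2.contourArea(c),cv2.boundingRect(c),r,"cab",d@CX,d@CYA)
P=cloud(im); d=P[...,:2]-CO; X=d@CX; Y=d@CYA; s=(P[...,2]>.1)&(P[...,2]<.12)&(X>-.236)&(X<-.1)&(abs(Y)<.062)
v,u=np.nonzero(s)
lab=cv2.connectedComponentsWithStats(s.astype(np.uint8))
for i in range(1,lab[0]):
    k=lab[1]==i; print("hi",k.sum(),lab[3][i].round(1),P[k].mean(0).round(4),X[k].mean().round(4),Y[k].mean().round(4),P[k][:,2].max())
E
```

```text
clock: 8.6
position: [0.4356, 0.1949, 0.0952]
ee_rot: [0.003, 0.649, 0.761, 0.006]
contact_force: [-0.1, -0.5, -0.8]
width: 0.0254
clock: 9.35
position: [0.3494, 0.0771, 0.2444]
ee_rot: [0.004, 0.651, 0.759, 0.006]
contact_force: [0.3, 0.5, -0.2]
width: 0.0512
hi 93 [267.9 205.1] [0.5466 0.1793 0.1119] -0.1832 -0.0338 0.1165875214335701
hi 84 [244.2 207.3] [0.5389 0.2503 0.1113] -0.1794 0.0375 0.11786623389103945
```

View pics/t3.png

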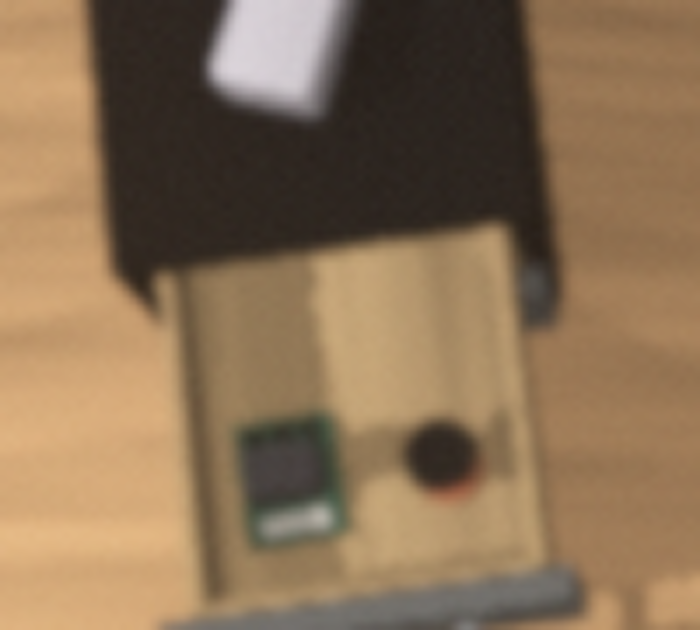

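Board corners in the crop are at about (240,425), (328,413), (345,535) and (255,548); the coil is at (440,458), well clear to the right.

```bash
python3 - <<'E'
from h import *
im=snap("top"); im2=snap("side","s3.png",(200,280,270,380),6)
c=[[205+u/7,140+v/7] for u,v in((240,425),(328,413),(345,535),(255,548))]
w=onplane(im,c,.089)[:,:2]; print(w.round(4),w.mean(0),[np.linalg.norm(w[i]-w[(i+1)%4]).round(4) for i in range(4)])
for a,b in((3,0),(2,1)): e=w[b]-w[a]; print("yaw",np.degrees(np.arctan2(e[1],e[0])))
for a,b in((1,0),(2,3)): e=w[b]-w[a]; print("yaw-90",np.degrees(np.arctan2(e[1],e[0]))-90)
P=cloud(im2);d=P[...,:2]-CO; X=d@CX; Y=d@CYA; s=(P[...,2]>.105)&(P[...,2]<.12)&(X>-.23)&(X<-.1)&(abs(Y)<.062)
lab=cv2.connectedComponentsWithStats(s.astype(np.uint8))
for i in range(1,lab[0]):
    k=lab[1]==i; print("hi",k.sum(),P[k].mean(0).round(4),X[k].mean().round(4),Y[k].mean().round(4),P[k][:,2].max(),cv2.minAreaRect((P[k][:,:2]*1000).astype(np.float32)))
P=cloud(im);q=P[195:220,238:252].reshape(-1,3); q=q[(q[:,2]>.109)&(q[:,2]<.12)]; print("sink top view",np.median(q,0),cv2.minAreaRect((q[:,:2]*1000).astype(np.float32)))
E
```

```text
[[0.5637 0.2715]
 [0.5698 0.2331]
 [0.5154 0.2225]
 [0.509  0.2614]] [0.53947772 0.24715184] [np.float64(0.0389), np.float64(0.0554), np.float64(0.0394), np.float64(0.0556)]
yaw 10.504330270315341
yaw 11.017006770742503
yaw-90 8.918919527525148
yaw-90 9.29159906053441
hi 57 [0.55   0.18   0.1147] -0.1797 -0.0337 0.11962214298520712 ((550.4375610351562, 179.7026824951172), (31.741744995117188, 32.09735107421875), 21.27336883544922)
hi 34 [0.542  0.2519 0.1156] -0.1761 0.0386 0.1199171855672867 ((542.3153076171875, 251.187255859375), (17.066173553466797, 36.14765167236328), 9.260050773620605)
hi 2 [0.5485 0.2671 0.1135] -0.1673 0.0525 0.1164179636698841 ((548.4529418945312, 267.1025390625), (0.5622714161872864, 0.0), 115.15609741210938)
sink top view [0.53912088 0.25030257 0.11366209] ((539.9944458007812, 250.54458618164062), (20.95059585571289, 31.337913513183594), 9.892708778381348)
```

View pics/s3.png

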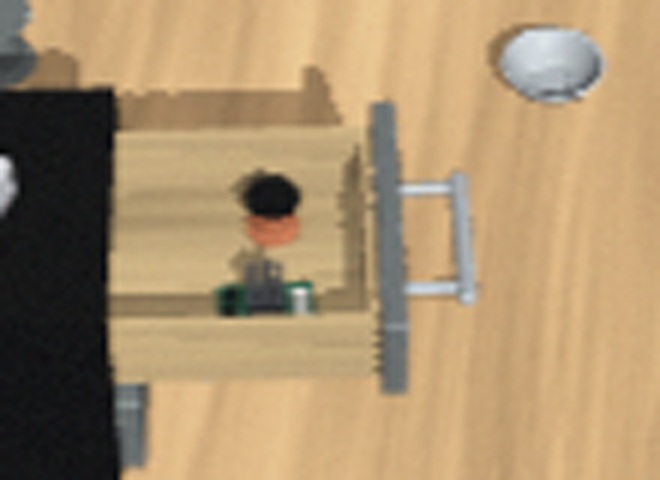

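Sink centre is about (0.5405, 0.250) at yaw 10°, and the side view agrees: board at (265,298), coil at (272,210). Approach.

```bash
python3 - <<'E'
from h import *
print(rel([.5405,.250,.2],down(100)))
E
```

```text
[ 0.1378  0.2136  0.047   0.8105 -0.2198 -0.9663]
```

```bash
python3 -m crank '[[0.03,0.045,0,0.8,-0.2,-1],[0.06,0.09,0,0.8,-0.2,-1],[0.09,0.14,0,0.8,-0.2,-1],[0.12,0.18,0.02,0.8,-0.2,-1],[0.138,0.21,0.04,0.8,-0.2,-1],[0.138,0.214,0.047,0.8,-0.2,-1],[0.138,0.214,0.047,0.8,-0.2,-1]]'
python3 - <<'E'
from h import *
print(rel([.5405,.250,.096],down(100)))
E
```

```text
clock: 10.38
position: [0.5398, 0.2512, 0.1984]
ee_rot: [-0.001, 0.642, 0.767, -0.001]
contact_force: [-0.1, -0.5, 0.7]
width: 0.0511
[-0.0013  0.0009  0.1024 -0.2055  0.0117  0.1445]
```

```bash
python3 -m crank '[[-0.001,0.001,0.03,0,0,0],[-0.001,0.001,0.06,0,0,0],[-0.001,0.001,0.08,0,0,0],[-0.001,0.001,0.093,0,0,0],[-0.001,0.001,0.1,0,0,0],[-0.001,0.001,0.102,0,0,0],[-0.001,0.001,0.102,0,0,0]]' && python3 -m crank '[[0,0,0,0,0,0],[0,0,0,0,0,0],[0,0,0,0,0,0],[0,0,0,0,0,0],[0,0,0,0,0,0]]' 0 30
```

```text
clock: 11.25
position: [0.5409, 0.2504, 0.097]
ee_rot: [-0.001, 0.642, 0.767, -0.001]
contact_force: [-0.1, 0.2, 0.1]
width: 0.0508
clock: 11.88
position: [0.5415, 0.2506, 0.0977]
ee_rot: [-0.0, 0.642, 0.767, -0.0]
contact_force: [-0.3, -0.5, 5.1]
width: 0.0191
```

```bash
python3 -m crank '[[0,0,-0.01,0,0,0],[0,0,-0.03,0,0,0],[0,0,-0.06,0,0,0],[0,0,-0.1,0,0,0],[0,0,-0.14,0,0,0],[0,0,-0.15,0,0,0],[0,0,-0.15,0,0,0]]'
python3 - <<'E'
from h import *
im=snap("side","s4.png",(130,280,200,380),4); print(rel([*NEST,.22],down(105)),pose()[2]["width"])
E
```

```text
clock: 12.75
position: [0.5413, 0.2505, 0.2475]
ee_rot: [-0.0, 0.642, 0.767, -0.0]
contact_force: [0.1, -0.5, -1.2]
width: 0.0194
[-0.4743 -0.11    0.0269 -0.1956 -0.     -4.8567] 0.01903947837273748
```

View pics/s4.png

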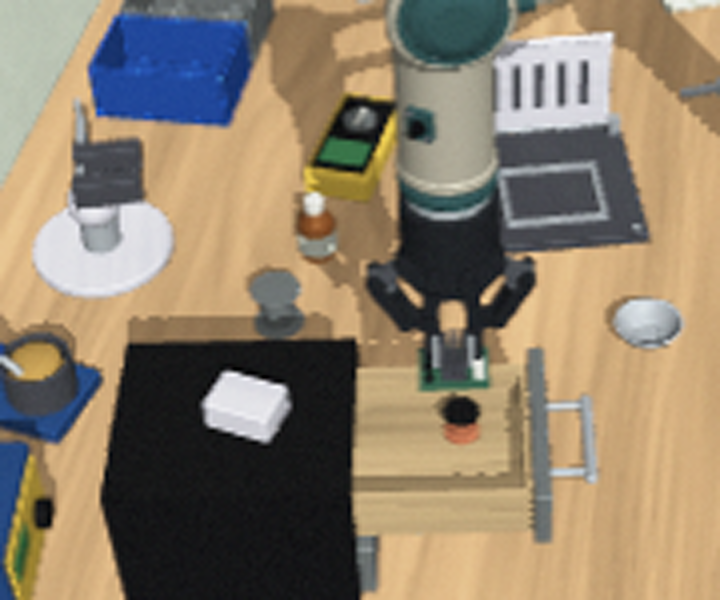

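The board hangs level in the grip at (455,368) and the coil stays in the drawer at (461,418). Carry it over the nest.

```bash
python3 -m crank '[[-0.03,-0.007,0,0,0,0],[-0.07,-0.016,0,0,0,0],[-0.12,-0.028,0,0,0,-1],[-0.17,-0.04,0,0,0,-2],[-0.22,-0.051,0,0,0,-3],[-0.27,-0.063,0,0,0,-4],[-0.32,-0.074,0,0,0,-5],[-0.37,-0.086,0,0,0,-5],[-0.41,-0.095,0,0,0,-5],[-0.44,-0.102,0.01,0,0,-5],[-0.465,-0.108,0.02,0,0,-5],[-0.474,-0.11,0.027,0,0,-5],[-0.474,-0.11,0.027,0,0,-5]]'
python3 - <<'E'
from h import *
im=snap("side"); hsv=cv2.cvtColor(im["frame"],cv2.COLOR_BGR2HSV)
print(rel([*NEST,.05],down(105)))
m=cv2.inRange(hsv,(45,80,20),(85,255,255)); m[:,:290]=0; m[:,380:]=0; m[:120]=0; m[230:]=0
c=max(cv2.findContours(m,0,1)[0],key=cv2.contourArea); print(cv2.boundingRect(c)); p=pose()[0]; w=onplane(im,c.reshape(-1,2),p[2]-.009)[:,:2]
r=cv2.minAreaRect((w*1000).astype(np.float32)); print(r, p)
E
```

```text
clock: 14.42
position: [0.515, -0.2351, 0.218]
ee_rot: [-0.003, 0.608, 0.794, -0.001]
contact_force: [0.0, -0.8, -0.7]
width: 0.0195
[-0.0019  0.001   0.1688 -0.2708 -0.1482  0.1451]
(332, 140, 14, 6)
((514.6953125, -233.16111755371094), (48.44042205810547, 35.88872528076172), 13.78303050994873) [ 0.51545433 -0.23468201  0.21883064]
```

```bash
python3 -m crank '[[-0.001,0.001,0.03,-0.3,-0.1,0],[-0.002,0.001,0.07,-0.3,-0.1,0],[-0.002,0.001,0.11,-0.3,-0.1,0],[-0.002,0.001,0.145,-0.3,-0.1,0],[-0.002,0.001,0.165,-0.3,-0.1,0],[-0.002,0.001,0.178,-0.3,-0.1,0],[-0.002,0.001,0.184,-0.3,-0.1,0],[-0.002,0.001,0.188,-0.3,-0.1,0],[-0.002,0.001,0.188,-0.3,-0.1,0]]' && python3 -m crank '[[0,0,0.001,0,0,0],[0,0,0.002,0,0,0],[0,0,0.003,0,0,0],[0,0,0.004,0,0,0],[0,0,0.004,0,0,0]]'
```

```text
clock: 15.6
position: [0.5163, -0.2362, 0.0313]
ee_rot: [0.0, 0.608, 0.794, 0.001]
contact_force: [0.1, -0.1, -0.1]
width: 0.019
clock: 16.23
position: [0.5162, -0.2362, 0.0271]
ee_rot: [0.0, 0.608, 0.794, 0.001]
contact_force: [0.4, -0.8, -0.3]
width: 0.0197
```

```bash
python3 -m crank '[[0,0,0.0005,0,0,0],[0,0,0.001,0,0,0],[0,0,0.0015,0,0,0],[0,0,0.002,0,0,0],[0,0,0.002,0,0,0]]'; python3 -m crank '[[0,0,0.0005,0,0,0],[0,0,0.001,0,0,0],[0,0,0.001,0,0,0]]'
```

```text
clock: 16.85
position: [0.5162, -0.2362, 0.0251]
ee_rot: [0.0, 0.608, 0.794, 0.001]
contact_force: [0.9, -0.3, -1.1]
width: 0.019
clock: 17.23
position: [0.5163, -0.2362, 0.0247]
ee_rot: [0.0, 0.608, 0.794, 0.001]
contact_force: [-1.4, 2.1, 5.4]
width: 0.0193
```

Contact (5 N up). Release and rise.

```bash
python3 -m crank '[[0,0,0,0,0,0],[0,0,0,0,0,0],[0,0,0,0,0,0],[0,0,0,0,0,0]]' 0.55 && python3 -m crank '[[0,0,-0.01,0,0,0],[0,0,-0.04,0,0,0],[0,0,-0.09,0,0,0],[0,0,-0.15,0,0,0],[0.05,0.015,-0.19,0,0,0],[0.1,0.03,-0.19,0,0,0],[0.15,0.045,-0.19,0,0,0],[0.2,0.06,-0.19,0,0,0],[0.2,0.06,-0.19,0,0,0]]' 0.3
python3 - <<'E'
from h import *
im=snap("side","s5.png",(130,280,200,380),4); print(guard_angle(im,0))
hsv=cv2.cvtColor(im["frame"],cv2.COLOR_BGR2HSV); m=cv2.inRange(hsv,(45,80,20),(85,255,255)); m[:,:318]=0; m[:,365:]=0; m[:160]=0; m[200:]=0
v,u=np.nonzero(m); w=onplane(im,np.c_[u,v],.016)[:,:2]; print(cv2.minAreaRect((w*1000).astype(np.float32)))
print(rel([*(CO-.29*CX),.2],down(99.2)))
E
```

```text
clock: 17.73
position: [0.5162, -0.2362, 0.0246]
ee_rot: [0.0, 0.608, 0.794, 0.001]
contact_force: [1.3, 0.6, 0.5]
width: 0.0468
clock: 18.85
position: [0.5213, -0.0242, 0.2156]
ee_rot: [0.0, 0.606, 0.796, 0.001]
contact_force: [0.2, 0.1, 0.5]
width: 0.0259
(np.float64(1.568044277384621), np.int64(76), np.float64(0.0014455398946927878))
((517.7005615234375, -239.22508239746094), (51.94878005981445, 45.29763412475586), 17.171445846557617)
[ 0.2366 -0.0241  0.0153  0.1047  0.0163  6.1429]
```

View pics/s5.png

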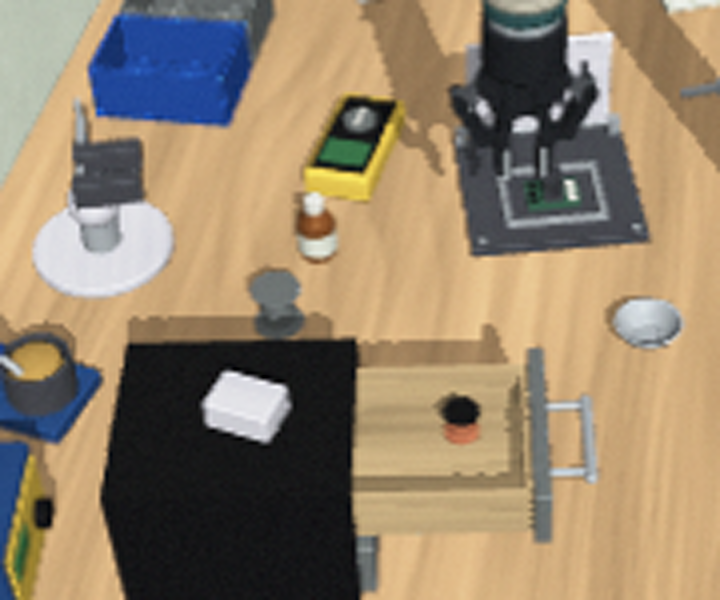

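The board lies inside the rim at (553,193) and the guard is upright at 1.57 rad. Now I push the drawer home with shut fingers against the front of the handle bar.

```bash
python3 - <<'E'
from h import *
print(rel([*(CO-.34*CX),.2],down(99.2)))
E
```

```text
[ 0.242  -0.0738  0.0152  0.1047  0.0163  6.1429]
```

```bash
python3 -m crank '[[0.04,-0.02,0,0,0,2],[0.09,-0.04,0,0,0,4],[0.14,-0.06,0,0,0,6],[0.19,-0.074,0,0,0,6],[0.23,-0.074,0.01,0,0,6],[0.242,-0.074,0.03,0,0,6],[0.242,-0.074,0.06,0,0,6],[0.242,-0.074,0.09,0,0,6],[0.242,-0.074,0.115,0,0,6],[0.242,-0.074,0.12,0,0,6],[0.242,-0.074,0.12,0,0,6]]' 0
python3 - <<'E'
from h import *
p=pose()[0]; print((p[:2]-CO)@CX,(p[:2]-CO)@CYA,rel([*(CO-.17*CX),.093],down(99.2)))
E
```

```text
clock: 20.27
position: [0.3872, 0.1871, 0.0957]
ee_rot: [0.001, 0.648, 0.762, 0.001]
contact_force: [-0.0, -0.1, 0.2]
width: -0.0001
-0.3392397409873925 -0.000624851487329671 [0.0004 0.1692 0.0031 0.1423 0.0226 0.0809]
```

```bash
python3 -m crank '[[0,0.01,0.002,0,0,0],[0,0.02,0.002,0,0,0],[0,0.028,0.002,0,0,0],[0,0.036,0.002,0,0,0],[0,0.046,0.002,0,0,0],[0,0.058,0.002,0,0,0],[0,0.07,0.002,0,0,0],[0,0.082,0.002,0,0,0],[0,0.094,0.002,0,0,0],[0,0.106,0.002,0,0,0],[0,0.118,0.002,0,0,0],[0,0.13,0.002,0,0,0],[0,0.14,0.002,0,0,0],[0,0.148,0.002,0,0,0],[0,0.154,0.002,0,0,0],[0,0.158,0.002,0,0,0],[0,0.158,0.002,0,0,0]]'
python3 - <<'E'
from h import *
p=pose()[0]; print((p[:2]-CO)@CX)
E
```

```text
clock: 22.4
position: [0.5439, 0.2127, 0.0942]
ee_rot: [0.001, 0.648, 0.762, 0.001]
contact_force: [-1.1, -0.5, 0.8]
width: -0.0001
-0.18047485831847626
```

```bash
python3 -m crank '[[0,0.003,0,0,0,0],[0,0.006,0,0,0,0],[0,0.009,0,0,0,0],[0,0.012,0,0,0,0],[0,0.012,0,0,0,0]]';  python3 -m crank '[[0,0.002,0,0,0,0],[0,0.004,0,0,0,0],[0,0.004,0,0,0,0]]'
```

```text
clock: 23.02
position: [0.5565, 0.2147, 0.0944]
ee_rot: [0.002, 0.648, 0.762, 0.002]
contact_force: [-0.7, -0.8, -0.1]
width: -0.0002
clock: 23.4
position: [0.5608, 0.2154, 0.0944]
ee_rot: [0.002, 0.648, 0.762, 0.002]
contact_force: [-0.3, 0.4, 0.4]
width: -0.0006
```

```bash
python3 -m crank '[[0,0.0015,0,0,0,0],[0,0.003,0,0,0,0],[0,0.003,0,0,0,0]]'
```

```text
clock: 23.78
position: [0.5641, 0.2159, 0.0945]
ee_rot: [0.002, 0.648, 0.762, 0.002]
contact_force: [-0.9, 0.7, 0.1]
width: 0.0
```

```bash
python3 -m crank '[[0,0.0015,0,0,0,0],[0,0.003,0,0,0,0],[0,0.003,0,0,0,0]]'; python3 -m crank '[[0,0.001,0,0,0,0],[0,0.002,0,0,0,0],[0,0.002,0,0,0,0]]'; python3 - <<'E'
from h import *
im=snap("top"); snap("side","s6.png",(195,290,215,335),5)
E
```

```text
clock: 24.15
position: [0.565, 0.2161, 0.0944]
ee_rot: [0.001, 0.648, 0.762, 0.0]
contact_force: [-4.7, 0.5, 3.3]
width: -0.0001
clock: 24.52
position: [0.565, 0.216, 0.0944]
ee_rot: [-0.001, 0.648, 0.762, -0.001]
contact_force: [-7.2, -1.9, 4.7]
width: 0.0
```

View pics/s6.png

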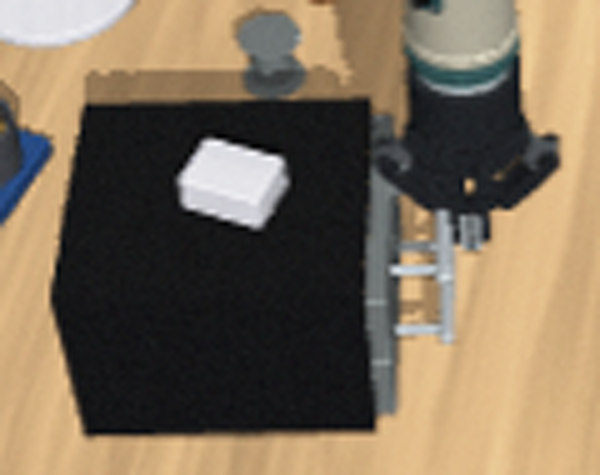

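The drawer is home: the force rises to 7 N with no further travel, and its front at x≈380 is in line with the lower drawer as at the start. I'll back away, check everything, and hand in.

```bash
python3 -m crank '[[0,-0.01,0,0,0,0],[0,-0.03,0,0,0,0],[0,-0.06,-0.03,0,0,0],[0,-0.1,-0.08,0,0,0],[0,-0.14,-0.13,0,0,0],[0,-0.19,-0.15,0,0,0],[0,-0.22,-0.15,0,0,0],[0,-0.22,-0.15,0,0,0],[0,-0.22,-0.15,0,0,0]]'
python3 - <<'E'
from h import *
im=snap("side","s7.png",(125,285,200,400),4); print(guard_angle(im,0))
t=snap("top"); hsv=cv2.cvtColor(t["frame"],cv2.COLOR_BGR2HSV); m=cv2.inRange(hsv,(40,50,20),(90,255,255)); m[:,:380]=0; m[:,420:]=0; m[:195]=0; m[250:]=0
v,u=np.nonzero(m); w=onplane(t,np.c_[u,v],.016)[:,:2]; r=cv2.minAreaRect((w*1000).astype(np.float32)); d=np.array(r[0])/1000-NEST; print("board",r,d@PX,d@PYA)
P=cloud(t); b=P[195:245,380:420].reshape(-1,3); b=b[(b[:,2]>.03)&(b[:,2]<.06)]; print("sink top",np.median(b,0))
o=cv2.imread("pics/top0.png"); df=cv2.absdiff(o,t["frame"]).max(2)[90:200,200:300]; print("cab diff>60",(df>60).sum())
E
```

```text
clock: 25.75
position: [0.3495, 0.181, 0.2453]
ee_rot: [0.0, 0.648, 0.762, -0.0]
contact_force: [0.1, -0.2, 0.0]
width: -0.0002
(np.float64(1.580303641694483), np.int64(368), np.float64(0.00018771857428764676))
board ((524.4609985351562, -223.9095001220703), (23.479055404663086, 54.91228485107422), 64.26016235351562) 0.011293663915466018 0.009498517719867376
sink top [ 0.51368014 -0.23703593  0.03949742]
cab diff>60 0
```

View pics/s7.png

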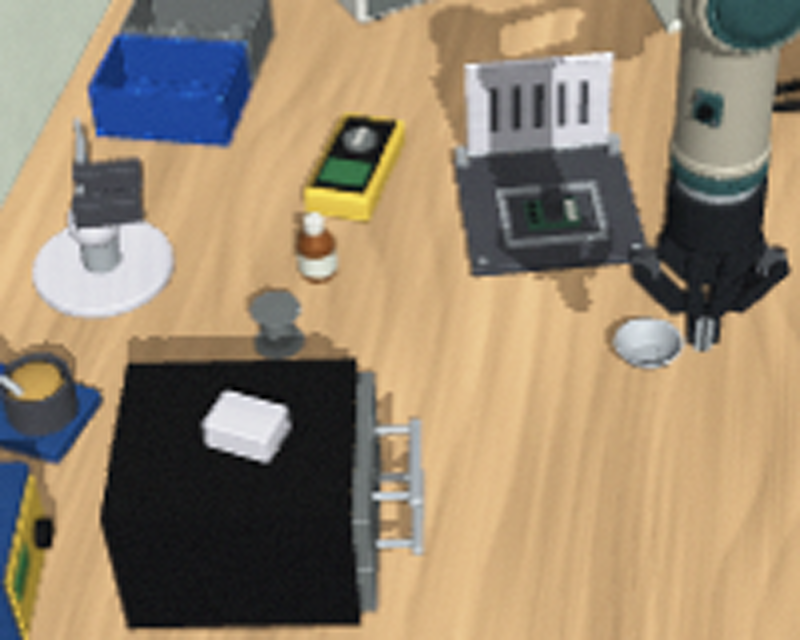

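The guard is upright, the board lies flat and centred inside the rim at (553,212), the drawer is home, and the bystanders are unmoved. Handing in.

```bash
python3 -c "
from rig import job
print(job.sign_off())"
```

```text
the job is handed in; nothing more can be done
None
```

The job is done and handed in at about 26 s on the robot's clock. In order, I did this:
1. Pushed the splash guard upright.
2. Pulled the top drawer to its stop.
3. Lifted the board out by its heat sink and set it down in the nest with about 5 N of contact before letting go.
4. Pushed the drawer home by the front of its handle.

**Last checks:**
- **Guard:** the depth fit gives 1.58 rad, so it is upright.
- **Board:** the heat sink top reads 0.040 m, where about 0.042 m is expected if the board lies flat. It is within about 3 mm of the nest centre and inside the rim.
- **Drawer:** it met its home stop (force rose to 7 N with no further travel). The cabinet area in the top picture, tin included, matches the start picture.
- **Bystanders and coil:** nothing visible in the last side picture has moved. The pliers and screwdriver are outside that picture and I did not check them separately. The coil was last seen standing in the drawer before I closed it.

**Disagreement:** a last colour-mask fit of the board from the top view put its centre about 15 mm off. It picked up only part of the board, probably because of shadow. The heat sink depth and the side view both show it centred, so I disregarded that fit.

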